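Run the cutter carousel round and hold the orange tube at the pointer

TASK

Check that the spring-return cutter carousel runs right round: grip the orange tube and turn it counter-clockwise (seen from above) past the yellow pointer, then on through one more full turn until it stands at the pointer a second time. The spring pulls back, so finish with the carousel still and your gripper firmly holding the orange tube in line with the pointer, without letting go. Leave the small bin, the milling cutter and the oil bottle where they stand.

Things in the scene. Friction and masses are not known exactly. Their poses are not given: they have to be found in the camera images.
- carousel (a joint): turn of the carousel (rad), growing counter-clockwise seen from above. 0: orange tube at the pointer; 6.283 (2 pi): at the pointer again one full turn later, where the job ends. Starts between -3.3 and -0.9 and rests there by bearing friction; hard stops at -3.9 and 7.9. A weak coil spring pulls clockwise, back towards -2.1: turning takes about 1 N at the orange tube at the start and rises to about 3 N at 2 pi; let go there, it spins back
- orange_tube: round upright orange plastic tube, diameter 32, height 94, the only orange one of five equal tubes (the other four blue) that stand 72 degrees apart, axes 88 from the carousel's axis. Origin: centre of its underside, 58 above the table; z up. It cannot be lifted out but spins freely about its own axis in its socket, so the fingers need not turn with the carousel. Free gap to the next tube 71; black socket collar diameter 42 reaches to the tube's underside
- orange_top (a point): centre of the orange tube's flat top, 152 above the table (all five tubes are equally high)
- axis_top (a point): point on the carousel's vertical turning axis, on top of the short dark hub (diameter 36), 80 above the table. Turntable: aluminium disc of diameter 236, upper face 50 above the table
- pointer_tip (a point): tip of the yellow pointer on the fixed foot, 121 from the axis and 62 above the table, directed at the axis; its bracket (30 wide) reaches out to 180 from the axis. Orange tube at the pointer = its axis on the line from this tip to the carousel's axis, on the tip's side. The foot is fixed to the table, its pointer roughly towards the robot
- foot: the carousel's fixed grey foot, diameter 236, origin on the turning axis at table height; -x points to the pointer, z up
- small_bin: bystander: small blue open bin of drills, 110 x 85 x 50 high, loose; origin centre of underside
- shell_mill: bystander: steel shell milling cutter with brass-coloured teeth, diameter 74 over the teeth, 45 high, standing loose; origin centre of underside
- oil_bottle: bystander: green oil bottle with red cap, diameter 56, 115 high, loose; origin centre of underside

How it is judged:
On the way, in this order (a step that is already met when the one before it is completed fails the run):
1. the orange tube has gone past the pointer the first time (value of joint carousel above 0.1 rad), for 0.1 s.
2. the carousel is more than half way through the full turn, turned by the gripped orange tube (value of joint carousel above 3.5 rad and contact force between the fingers and orange_tube above 0.5 N), for 0.1 s.
At the end, for the whole second after the job is handed in: One full turn after first passing the pointer, the orange tube is at the pointer again (carousel at 2 pi within 0.09 rad, 8 mm at the tube), still (under 0.1 rad/s), held by the fingers with over 2 N; bin, cutter and bottle within 20 mm of where they stood (value of joint carousel between 6.193 and 6.373 rad and velocity of joint carousel between -0.1 and 0.1 rad/s and contact force between the fingers and orange_tube above 2 N and distance of each of small_bin, shell_mill, oil_bottle from where it was at the start of the episode below 0.02 m); the arm keeps its last pose, push and grip.
It fails at once if a bystander was pushed away (distance of any of small_bin, shell_mill, oil_bottle from where it was at the start of the episode above 0.03 m).
It also fails if it takes over 58 s, if anything falls off the work surface, if the arm or the gripper's body presses on something with over 40 N, if the wrist force passes 120 N, or if a joint passes its speed limit or range.

ROBOT

A 7-joint arm with a two-finger parallel gripper is mounted at the origin on the work surface. World frame = base frame: x ahead of the robot, y to its left, z up, the work surface at z = 0. Lengths are in m, angles in rad, forces in N, time in s.
With the tool pointing down it reaches from about 0.4 to 0.85 m from the base axis. Payload 10.4 kg.
Tool frame: the origin (TCP) lies between the finger pads; the fingertips stand tip_extent ahead of it and the grasp point (between the pads) lies 2 mm behind it (tip_extent is the distance from the TCP to the fingertips, in m); z points along the fingers, y is the direction in which the jaws open and shut (so a half turn about z gives the same grasp; the last joint's range is limited). The gripper opens to 87 mm and grips with 3 to 60 N. Pads are 19 mm wide; open, the fingers measure 117 mm over their backs; the gripper's body (75 mm by 190 mm) begins 51 mm behind the grasp point.
Start: joints at [-1.138, 0.332, -0.065, 1.46, 0.022, 1.35, -0.088], TCP at [0.275, 0.561, 0.24] pointing down, gripper open.
Joint ranges: [-2.6, 2.6], [-0.5, 2.12], [-1.47, 1.34], [0.16, 2.42], [-1.27, 4.41], [0.06, 2.06], [-2.6, 2.6]. Speed limits (rad/s): [2.22, 2.22, 2.79, 2.79, 3.14, 3.14, 3.14].

INTERFACE

Orientations are given as a unit quaternion [x, y, z, w].
In Python, from bench import read_state, camera, camera_params, close_job, tip_extent gives the robot as it stands. The module is installed in compiled form; this text tells all that it offers.
- The arm moves only by the tool send_rows, never from a script. Its argument "steps" is a list of rows, each a list of 7 numbers: the turn, a rotation vector about the tool's x, y, z in degrees, then the shift along the tool's x, y, z in m, then the gripper's target within -1 to 1 (shut at 1, half-way at 0, fully open at -1). In form: [[ax, ay, az, x, y, z, jaw], ...]. A call has exactly 10 rows; each row shifts and turns the pose as measured when the row begins, along the tool's axes as they then stand; what a row does not reach is not made up. A row lasts 1/10 s, in which the tool goes at most 50 mm and 8.59 degrees, less where a joint would pass 70% of its speed; a pose out of reach is approached as far as the arm can. A call with a gripper value outside its range is refused whole. The fingers move at their own pace and stop on an object; "force" is the grip in N (left out, the last holds). Time passes only in rows, so rows that do not move let the fingers close, or fill a call up. It gives the time, the measured TCP pose, the force and the opening at its end, in the units of the state.
- read_state(): the state, without advancing time (a new reading comes with each control period).
- camera(name): name is "scene" or "top"; returns (picture, depth): 480x640x3 uint8, blue, green, red; 480x640 float32, m along the optical axis (not along the pixel's ray), 0 where there is no reading.
- camera_params(name): a dict with "camera_matrix" (3x3 intrinsics, pixels), "world_from_camera" (4x4, takes a point from camera to world coordinates). Camera axes: x right, y down, z forward; pixel columns grow to the right and rows downward; lengths in m; the calibration is good to about 2 mm. A picture is of the moment at which its call begins. camera_params takes no time and is no camera call.
- close_job(): hands the job in, once; it reports no verdict.
The state is a dict: "time": time; "joint_positions": joint angles; "joint_vel": joint speeds; "joint_torque": joint torques, N m; "ee_pos": TCP position; "eef_rot": TCP orientation; "ft_force": force on the tool from outside, world axes, zero at the start; "torque": the same for the moment, N m; "width": finger opening in m.
Only numpy, scipy, OpenCV 4.12 (cv2) and the standard library are available. Lean on these libraries where they do the work, as an engineer would, in place of code of your own. Each camera call takes 0.05 s, during which the arm holds its last target.

## Working session

There is one attempt and no reset: what is moved stays moved. The work goes in short steps, Python scripts to look and compute and a tool call to move; the robot and the scene stay as the last step left them, time stands still between calls to the robot, and variables do not carry over. Pictures are saved under pics/ and viewed, and the job is handed in when it is done.

Besides the shell and the picture viewer there is one more tool, called after "Request:" by a JSON object that holds its "fn" and its "kwargs", one argument or row to a line. send_rows: Moves the arm, as the interface text tells. Its arguments: {"type":"object","properties":{"steps":{"type":"array"},"force":{"type":"number"}},"required":["steps"]}

```bash
mkdir -p pics
cat > h.py <<'E'
from bench import *
import numpy as np, cv2
def world(name,depth,u,v):
    p=camera_params(name);K=np.array(p["camera_matrix"]);T=np.array(p["world_from_camera"])
    z=depth[v,u];c=np.stack([(u-K[0,2])*z/K[0,0],(v-K[1,2])*z/K[1,1],z,np.ones_like(z)])
    return (T@c)[:3].T
E
python3 - <<'E'
from h import *
print(read_state(),tip_extent)
for n in("top","scene"):
    i,d=camera(n);cv2.imwrite(f"pics/{n}0.png",i);np.save(n+"0.npy",d)
    print(n,np.round(camera_params(n)["world_from_camera"],3).tolist())
    h=cv2.cvtColor(i,cv2.COLOR_BGR2HSV)
    v,u=np.nonzero((h[...,0]>5)&(h[...,0]<18)&(h[...,1]>150)&(h[...,2]>100)&(d>0))
    w=world(n,d,u,v); print(len(w),w[:,2].max() if len(w) else 0)
    t=w[abs(w[:,2]-.152)<.005]; 
    if len(t): print("top",len(t),t.mean(0),np.median(t,0),t.min(0),t.max(0))
E
```

```text
{'time': 0.0, 'joint_positions': array([-1.13759024,  0.3328504 , -0.06468334,  1.46092294,  0.02159298,
        1.34984177, -0.08847012]), 'joint_vel': array([ 0.00224818, -0.00174445,  0.00110538, -0.00149456, -0.00231728,
       -0.00051773,  0.00014173]), 'joint_torque': array([-1.16248997e-03, -6.23257756e+01,  2.37811042e-02, -3.89903247e+01,
       -6.14690362e-02,  3.96191992e-02,  1.38557498e-04]), 'ee_pos': array([0.27497775, 0.56088516, 0.23877604]), 'eef_rot': array([ 2.25919077e-01,  9.74145846e-01, -6.52465010e-04, -1.21705194e-04]), 'ft_force': array([-0.03223152,  0.94028784, -0.91829537]), 'torque': array([-0.03899716, -0.04243628,  0.01562692]), 'width': 0.08721110391490927} 0.017
top [[0.029, -0.988, 0.15, 0.374], [-1.0, -0.028, 0.009, -0.009], [-0.005, -0.15, -0.989, 1.296], [0.0, 0.0, 0.0, 1.0]]
14500 0.3169841146489323
top 167 [ 0.61489028 -0.08811177  0.15154164] [ 0.61516794 -0.08872572  0.15148275] [ 0.60013893 -0.10180866  0.14704003] [ 0.62987772 -0.07464014  0.15657488]
scene [[-0.371, 0.553, -0.746, 1.308], [0.929, 0.211, -0.305, 0.311], [-0.011, -0.806, -0.592, 0.717], [0.0, 0.0, 0.0, 1.0]]
122 0.1540401865502451
top 117 [ 0.62046511 -0.08803056  0.15130737] [ 0.6211525  -0.08819093  0.15134073] [ 0.60421942 -0.10239247  0.14730541] [ 0.63605276 -0.07454546  0.15404019]
```

View pics/top0.png

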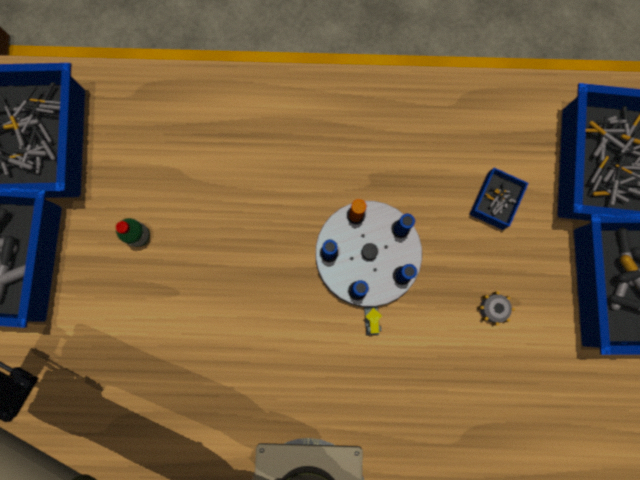

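View pics/scene0.png

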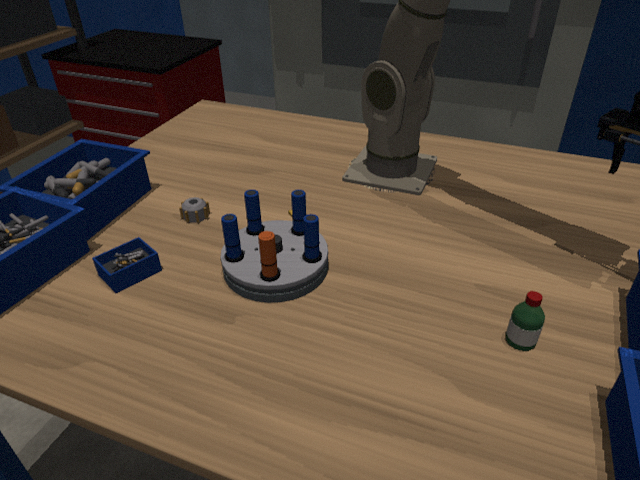

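Run:
```python
from h import *
from scipy.optimize import least_squares
for n in("top","scene"):
    i=cv2.imread(f"pics/{n}0.png");d=np.load(n+"0.npy");h=cv2.cvtColor(i,cv2.COLOR_BGR2HSV)
    V,U=np.mgrid[:480,:640];w=world(n,d,U.ravel(),V.ravel()).reshape(640*480,3) if 0 else world(n,d,U.ravel(),V.ravel())
    r=np.hypot(w[:,0]-.53,w[:,1]+.11)
    m=(abs(w[:,2]-.152)<.005)&(r<.16); mask=m.reshape(480,640).astype(np.uint8)
    k,l,s,c=cv2.connectedComponentsWithStats(mask)
    P=[]
    for j in range(1,k):
        if s[j,4]>40:
            q=w[(l==j).ravel()]; cc,rr=cv2.minEnclosingCircle(q[:,:2].astype(np.float32)); P.append(cc)
            print(n,q.mean(0).round(4),np.round(cc,4),round(rr,4),s[j,4],c[j])
    P=np.array(P)
    if len(P)>2:
        f=least_squares(lambda p:np.hypot(*(P-p).T)-.088,[.53,-.11]); print("axis",f.x,f.fun)
    m=(abs(w[:,2]-.08)<.004)&(r<.05); print("hub",w[m].mean(0),m.sum())
    m=(abs(w[:,2]-.05)<.004)&(r<.16); q=w[m]; print("disc",cv2.minEnclosingCircle(q[:,:2].astype(np.float32)))
    y=((h[...,0]>22)&(h[...,0]<35)&(h[...,1]>150)&(h[...,2]>100)).ravel()&(w[:,2]>.05)&(r<.25)
    q=w[y]; print("yellow",y.sum(),q.mean(0) if y.sum() else '', q[q[:,0].argmax()] if y.sum() else '',q.min(0),q.max(0))
    if y.sum()>10: 
        for x0 in np.arange(.35,.46,.01):
            a=q[abs(q[:,0]-x0)<.005]
            if len(a): print(round(x0,3),a[:,1].mean().round(4),a[:,1].min().round(4),a[:,1].max().round(4),a[:,2].mean().round(3))
    for nm,(lo,hi) in {}.items(): pass
```

```text
top [ 0.6148 -0.0889  0.1515] [ 0.6148 -0.089 ] 0.0158 178 [358.88202247 206.01123596]
top [ 0.5866 -0.1885  0.1515] [ 0.5871 -0.1891] 0.016 186 [407.44086022 220.88709677]
top [ 0.5288 -0.0319  0.1517] [ 0.529  -0.0321] 0.0161 178 [330.01685393 246.76966292]
top [ 0.4839 -0.1929  0.1516] [ 0.4841 -0.1933] 0.0162 189 [409.41798942 271.16402116]
top [ 0.448  -0.0957  0.152 ] [ 0.448  -0.0958] 0.0159 188 [360.85106383 287.58510638]
axis [ 0.5325862  -0.11997185] [-1.58052345e-04  4.43098468e-05 -1.14992244e-05 -1.37435251e-04
 -4.59165214e-05]
hub [ 0.53243893 -0.11930049  0.079741  ] 189
disc ((0.5109317898750305, -0.1227463111281395), 0.13882707059383392)
yellow 238 [ 0.38488798 -0.12955657  0.08255587] [ 0.41086661 -0.13151479  0.06197798] [ 0.35974841 -0.14713413  0.05246779] [ 0.41086661 -0.00913015  1.29599221]
0.36 -0.1336 -0.143 -0.1242 0.062
0.37 -0.1218 -0.141 -0.0091 0.172
0.38 -0.1321 -0.1406 -0.1237 0.061
0.39 -0.1306 -0.1465 -0.1144 0.062
0.4 -0.131 -0.1471 -0.1161 0.062
0.41 -0.1301 -0.1358 -0.1252 0.062
scene [ 0.4897 -0.1923  0.1511] [ 0.4872 -0.1945] 0.0167 104 [250.46153846 193.        ]
scene [ 0.453  -0.096   0.1511] [ 0.4501 -0.0957] 0.0184 102 [297.58823529 192.97058824]
scene [ 0.5923 -0.1877  0.1511] [ 0.5894 -0.1892] 0.0184 127 [228.30708661 217.85826772]
scene [ 0.5344 -0.0313  0.1509] [ 0.5325 -0.0325] 0.0167 126 [310.38888889 218.34920635]
scene [ 0.62   -0.0883  0.151 ] [ 0.6186 -0.0912] 0.0176 145 [265.88275862 235.57241379]
axis [ 0.5349284  -0.12027957] [ 0.00026133  0.00030979 -0.0001749  -0.00019219  0.00057384]
hub [ 0.53274617 -0.11143197  0.0792838 ] 53
disc ((0.5321860313415527, -0.12249436229467392), 0.12388475984334946)Traceback (most recent call last):
  File "<stdin>", line 20, in <module>
    return umr_minimum(a, axis, None, out, keepdims, initial, where)
ValueError: zero-size array to reduction operation minimum which has no identity
```

```bash
cat > plan.py <<'E'
from h import *
from scipy.spatial.transform import Rotation as R
def plan(goal,n,maxn=10):
    s=read_state(); r0=R.from_quat(s["eef_rot"]); p=s["ee_pos"]
    rg=R.from_matrix(np.array([[0,1,0],[1,0,0],[0,0,-1]]).T)
    rv=(r0.inv()*rg).as_rotvec()/n; dp=(np.array(goal)-p)/n; r=r0
    print(p.round(4),"rv",np.degrees(rv*n).round(2))
    for k in range(min(n,maxn)):
        t=r.inv().apply(dp); print(np.degrees(rv).round(2).tolist(),t.round(4).tolist()); r=r*R.from_rotvec(rv)
E
python3 -c "
from plan import *
plan([.6148,-.089,.21],20)"
```

```text
[0.275  0.5609 0.2388] rv [-6.000e-02  4.000e-02  6.389e+01]
[-0.0, 0.0, 3.19] [-0.0296, -0.0217, 0.0015]
[-0.0, 0.0, 3.19] [-0.0307, -0.02, 0.0015]
[-0.0, 0.0, 3.19] [-0.0318, -0.0183, 0.0015]
[-0.0, 0.0, 3.19] [-0.0328, -0.0165, 0.0015]
[-0.0, 0.0, 3.19] [-0.0336, -0.0146, 0.0015]
[-0.0, 0.0, 3.19] [-0.0344, -0.0127, 0.0015]
[-0.0, 0.0, 3.19] [-0.035, -0.0108, 0.0015]
[-0.0, 0.0, 3.19] [-0.0356, -0.0088, 0.0015]
[-0.0, 0.0, 3.19] [-0.036, -0.0068, 0.0015]
[-0.0, 0.0, 3.19] [-0.0364, -0.0048, 0.0015]
```

Request:
{"fn": "send_rows", "kwargs": {
  "steps": [
    [0,0,3.2,-0.03,-0.022,0,-1],
    [0,0,3.2,-0.031,-0.02,0,-1],
    [0,0,3.2,-0.032,-0.018,0,-1],
    [0,0,3.2,-0.033,-0.0165,0,-1],
    [0,0,3.2,-0.034,-0.0145,0,-1],
    [0,0,3.2,-0.0345,-0.0125,0,-1],
    [0,0,3.2,-0.035,-0.011,0,-1],
    [0,0,3.2,-0.0355,-0.009,0,-1],
    [0,0,3.2,-0.036,-0.007,0,-1],
    [0,0,3.2,-0.0365,-0.005,0,-1]
  ],
  "force": 30
}}

```text
time: 1.1
ee_pos: [0.4442, 0.2244, 0.2344]
eef_rot: [0.491, 0.871, -0.004, -0.002]
ft_force: [1.2, 0.4, -0.4]
width: 0.0872
```

```bash
python3 -c "
from plan import *
plan([.6148,-.089,.21],10)"
```

```text
[0.4442 0.2244 0.2344] rv [-0.47  0.15 31.23]
[-0.05, 0.01, 3.12] [-0.0356, -0.0016, 0.0025]
[-0.05, 0.01, 3.12] [-0.0357, 0.0003, 0.0025]
[-0.05, 0.01, 3.12] [-0.0356, 0.0022, 0.0024]
[-0.05, 0.01, 3.12] [-0.0354, 0.0042, 0.0024]
[-0.05, 0.01, 3.12] [-0.0352, 0.0061, 0.0024]
[-0.05, 0.01, 3.12] [-0.0348, 0.008, 0.0024]
[-0.05, 0.01, 3.12] [-0.0343, 0.0099, 0.0024]
[-0.05, 0.01, 3.12] [-0.0337, 0.0117, 0.0024]
[-0.05, 0.01, 3.12] [-0.033, 0.0136, 0.0024]
[-0.05, 0.01, 3.12] [-0.0322, 0.0153, 0.0024]
```

Request:
{"fn": "send_rows", "kwargs": {
  "steps": [
    [-0.05,0,3.2,-0.0355,-0.0015,0.002,-1],
    [-0.05,0,3.2,-0.0355,0,0.002,-1],
    [-0.05,0,3.2,-0.0355,0.002,0.002,-1],
    [-0.05,0,3.1,-0.0355,0.004,0.002,-1],
    [-0.05,0,3.1,-0.035,0.006,0.002,-1],
    [-0.05,0,3.1,-0.035,0.008,0.002,-1],
    [-0.05,0,3.1,-0.0345,0.01,0.002,-1],
    [-0.05,0,3.1,-0.034,0.012,0.002,-1],
    [-0.05,0,3.1,-0.033,0.0135,0.002,-1],
    [-0.05,0,3.1,-0.0325,0.0155,0.002,-1]
  ]
}}

```text
time: 2.1
ee_pos: [0.6138, -0.1061, 0.2122]
eef_rot: [0.715, 0.699, -0.001, 0.0]
ft_force: [1.4, 0.4, 0.9]
width: 0.0873
```

```bash
python3 -c "
from plan import *
plan([.6148,-.089,.118],1);plan([.6148,-.089,.118],5)
i,d=camera('scene');cv2.imwrite('pics/s1.png',i)
print(read_state()['joint_positions'])"
```

```text
[ 0.6138 -0.1061  0.2122] rv [-0.06  0.13 -1.33]
[-0.06, 0.13, -1.33] [0.0174, 0.0007, 0.0942]
[ 0.6138 -0.1061  0.2122] rv [-0.06  0.13 -1.33]
[-0.01, 0.03, -0.27] [0.0035, 0.0001, 0.0188]
[-0.01, 0.03, -0.27] [0.0035, 0.0001, 0.0188]
[-0.01, 0.03, -0.27] [0.0035, 0.0002, 0.0188]
[-0.01, 0.03, -0.27] [0.0034, 0.0002, 0.0188]
[-0.01, 0.03, -0.27] [0.0034, 0.0002, 0.0188]
[-0.31804732  0.37552475  0.54870719  1.52760467 -0.1938175   1.29438317
  0.21987495]
```

View pics/s1.png

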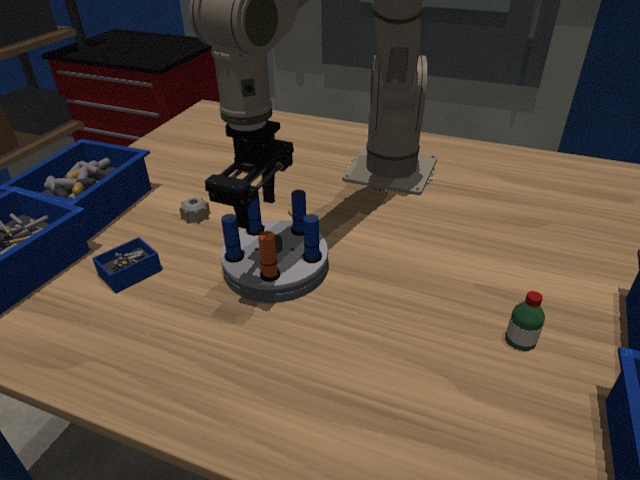

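Request:
{"fn": "send_rows", "kwargs": {
  "steps": [
    [0,0,-0.7,0.008,0,0,-1],
    [0,0,-0.6,0.008,0.001,0.002,-1],
    [0,0,0,0.001,0,0.01,-1],
    [0,0,0,0,0,0.015,-1],
    [0,0,0,0,0,0.015,-1],
    [0,0,0,0,0,0.015,-1],
    [0,0,0,0,0,0.012,-1],
    [0,0,0,0,0,0.01,-1],
    [0,0,0,0,0,0.006,-1],
    [0,0,0,0,0,0.001,-1]
  ]
}}

```text
time: 3.15
ee_pos: [0.6131, -0.09, 0.1149]
eef_rot: [0.708, 0.707, -0.004, -0.001]
ft_force: [0.6, 0.1, 0.2]
width: 0.0871
```

```bash
python3 -c "
from plan import *
plan([.6148,-.089,.118],1)
i,d=camera('scene');cv2.imwrite('pics/s2.png',i[100:340,120:440].repeat(2,0).repeat(2,1))"
```

```text
[ 0.6131 -0.09    0.1149] rv [-0.37  0.21 -0.1 ]
[-0.37, 0.21, -0.1] [0.001, 0.0017, -0.0031]
```

View pics/s2.png

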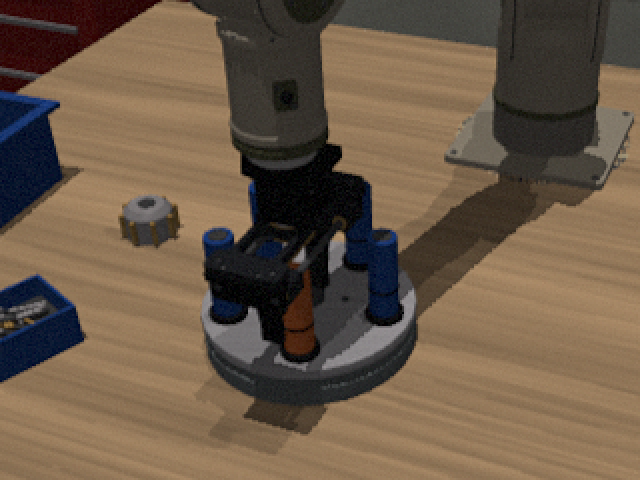

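Request:
{"fn": "send_rows", "kwargs": {
  "steps": [
    [-0.3,0.2,0,0.001,0.001,-0.003,-1],
    [0,0,0,0,0,0,1],
    [0,0,0,0,0,0,1],
    [0,0,0,0,0,0,1],
    [0,0,0,0,0,0,1],
    [0,0,0,0,0,0,1],
    [0,0,0,0,0,0,1],
    [0,0,0,0,0,0,1],
    [0,0,0,0,0,0,1],
    [0,0,0,0,0,0,1]
  ],
  "force": 30
}}

```text
time: 4.2
ee_pos: [0.6166, -0.0888, 0.1211]
eef_rot: [0.708, 0.707, 0.002, 0.002]
ft_force: [-0.5, 0.3, 0.3]
width: 0.0318
```

```bash
cat > arc.py <<'E'
from plan import *
import sys
C=np.array([.5326,-.1200]); PT=np.radians(184.6)
def arc(dang,n=10,z=.118,rad=.088):
    s=read_state(); p=s["ee_pos"]; r0=R.from_quat(s["eef_rot"])
    rg=R.from_matrix(np.array([[0,1,0],[1,0,0],[0,0,-1]]).T)
    v=p[:2]-C; a=np.arctan2(v[1],v[0])
    print("t",s["time"],"p",p.round(4),"r",np.hypot(*v).round(4),"angle-pointer mod",((a-PT)%(2*np.pi)).round(3),"F",s["ft_force"].round(1),"T",s["torque"].round(2),"w",s["width"].round(4))
    print("rv",np.degrees((r0.inv()*rg).as_rotvec()).round(2),"j",s["joint_positions"].round(2))
    prev=p[:2]
    for k in range(1,n+1):
        b=a+dang*k/n; rr=np.hypot(*v)+(rad-np.hypot(*v))*k/n
        q=C+rr*np.array([np.cos(b),np.sin(b)]); d=q-prev; prev=q
        t=r0.inv().apply([d[0],d[1],(z-p[2])/n]); print((t*1e3).round(1).tolist())
arc(float(sys.argv[1]))
E
python3 arc.py 0.45
```

```text
Traceback (most recent call last):
  File "arc.py", line 15, in <module>
    arc(float(sys.argv[1]))
    ~~~^^^^^^^^^^^^^^^^^^^^
  File "arc.py", line 8, in arc
    print("t",s["time"],"p",p.round(4),"r",np.hypot(*v).round(4),"angle-pointer mod",((a-PT)%(2*np.pi)).round(3),"F",s["ft_force"].round(1),"T",s["torque"].round(2),"w",s["width"].round(4))
                                                                                                                                                                         ^^^^^^^^^^^^^^^^
AttributeError: 'float' object has no attribute 'round'
```

```bash
sed -i 's/s\["width"\].round(4)/round(s["width"],4)/; s/C=np.array(.*; PT/C=np.array([.534,-.1198]); PT/' arc.py; python3 arc.py 0.45
```

```text
t 4.2 p [ 0.6166 -0.0888  0.1211] r 0.0882 angle-pointer mod 3.42 F [-0.5  0.3  0.3] T [0.07 0.87 0.01] w 0.0318
rv [ 0.3  -0.03 -0.09] j [-0.32  0.44  0.51  1.64 -0.23  1.12  0.24]
[3.7, -1.5, 0.3]
[3.6, -1.7, 0.3]
[3.5, -1.8, 0.3]
[3.4, -2.0, 0.3]
[3.3, -2.1, 0.3]
[3.2, -2.3, 0.3]
[3.1, -2.4, 0.3]
[3.0, -2.6, 0.3]
[2.9, -2.7, 0.3]
[2.8, -2.8, 0.3]
```

Request:
{"fn": "send_rows", "kwargs": {
  "steps": [
    [0,0,0,0.0037,-0.0015,0,1],
    [0,0,0,0.0036,-0.0017,0,1],
    [0,0,0,0.0035,-0.0018,0,1],
    [0,0,0,0.0034,-0.002,0,1],
    [0,0,0,0.0033,-0.0021,0,1],
    [0,0,0,0.0032,-0.0023,0,1],
    [0,0,0,0.0031,-0.0024,0,1],
    [0,0,0,0.003,-0.0026,0,1],
    [0,0,0,0.0029,-0.0027,0,1],
    [0,0,0,0.0028,-0.0028,0,1]
  ]
}}

```text
time: 5.2
ee_pos: [0.5923, -0.0546, 0.121]
eef_rot: [0.708, 0.706, 0.001, 0.002]
ft_force: [-0.5, -1.9, 2.1]
width: 0.0314
```

```bash
python3 arc.py 0.6
```

```text
t 5.2 p [ 0.5923 -0.0546  0.121 ] r 0.0875 angle-pointer mod 3.903 F [-0.5 -1.9  2.1] T [-0.4   0.49 -0.05] w 0.0314
rv [ 0.23  0.03 -0.14] j [-0.39  0.38  0.5   1.71 -0.2   1.09  0.17]
[3.4, -4.0, 0.3]
[3.2, -4.2, 0.3]
[2.9, -4.4, 0.3]
[2.6, -4.5, 0.3]
[2.4, -4.7, 0.3]
[2.1, -4.8, 0.3]
[1.8, -5.0, 0.3]
[1.5, -5.1, 0.3]
[1.2, -5.1, 0.3]
[0.9, -5.2, 0.3]
```

Request:
{"fn": "send_rows", "kwargs": {
  "steps": [
    [0,0,0,0.0034,-0.004,0,1],
    [0,0,0,0.0032,-0.0042,0,1],
    [0,0,0,0.0029,-0.0044,0,1],
    [0,0,0,0.0026,-0.0045,0,1],
    [0,0,0,0.0024,-0.0047,0,1],
    [0,0,0,0.0021,-0.0048,0,1],
    [0,0,0,0.0018,-0.005,0,1],
    [0,0,0,0.0015,-0.0051,0,1],
    [0,0,0,0.0012,-0.0051,0,1],
    [0,0,0,0.0009,-0.0052,0,1]
  ]
}}

```text
time: 6.2
ee_pos: [0.5409, -0.0333, 0.121]
eef_rot: [0.709, 0.705, 0.0, 0.003]
ft_force: [0.7, -4.8, 1.7]
width: 0.0312
```

```bash
python3 arc.py 0.6
```

```text
t 6.2 p [ 0.5409 -0.0333  0.121 ] r 0.0868 angle-pointer mod 4.552 F [ 0.7 -4.8  1.7] T [-1.09  0.36  0.01] w 0.0312
rv [ 0.24  0.19 -0.29] j [-0.46  0.26  0.51  1.85 -0.14  1.06  0.09]
[0.4, -5.2, 0.3]
[0.0, -5.2, 0.3]
[-0.3, -5.2, 0.3]
[-0.6, -5.2, 0.3]
[-0.9, -5.2, 0.3]
[-1.2, -5.1, 0.3]
[-1.5, -5.0, 0.3]
[-1.8, -4.9, 0.3]
[-2.1, -4.8, 0.3]
[-2.4, -4.7, 0.3]
```

```bash
sed -i 's/-.1198/-.1212/' arc.py; python3 arc.py 0.6
```

```text
t 6.2 p [ 0.5409 -0.0333  0.121 ] r 0.0882 angle-pointer mod 4.554 F [ 0.7 -4.8  1.7] T [-1.09  0.36  0.01] w 0.0312
rv [ 0.24  0.19 -0.29] j [-0.46  0.26  0.51  1.85 -0.14  1.06  0.09]
[0.2, -5.3, 0.3]
[-0.1, -5.3, 0.3]
[-0.4, -5.3, 0.3]
[-0.7, -5.2, 0.3]
[-1.0, -5.2, 0.3]
[-1.4, -5.1, 0.3]
[-1.7, -5.0, 0.3]
[-2.0, -4.9, 0.3]
[-2.2, -4.8, 0.3]
[-2.5, -4.6, 0.3]
```

Request:
{"fn": "send_rows", "kwargs": {
  "steps": [
    [0,0,0,0.0002,-0.0053,0,1],
    [0,0,0,-0.0001,-0.0053,0,1],
    [0,0,0,-0.0004,-0.0053,0,1],
    [0,0,0,-0.0007,-0.0052,0,1],
    [0,0,0,-0.001,-0.0052,0,1],
    [0,0,0,-0.0014,-0.0051,0,1],
    [0,0,0,-0.0017,-0.005,0,1],
    [0,0,0,-0.002,-0.0049,0,1],
    [0,0,0,-0.0022,-0.0048,0,1],
    [0,0,0,-0.0025,-0.0046,0,1]
  ]
}}

```text
time: 7.2
ee_pos: [0.4875, -0.0467, 0.121]
eef_rot: [0.709, 0.705, 0.001, 0.005]
ft_force: [5.2, -6.3, -1.7]
width: 0.0315
```

```bash
python3 arc.py 0.6
```

```text
t 7.2 p [ 0.4875 -0.0467  0.121 ] r 0.0878 angle-pointer mod 5.19 F [ 5.2 -6.3 -1.7] T [-1.06  0.05  0.05] w 0.0315
rv [ 0.53  0.31 -0.34] j [-0.48  0.14  0.52  1.99 -0.07  1.03  0.06]
[-2.9, -4.4, 0.3]
[-3.2, -4.2, 0.3]
[-3.4, -4.0, 0.3]
[-3.7, -3.8, 0.3]
[-3.9, -3.6, 0.3]
[-4.1, -3.3, 0.3]
[-4.3, -3.1, 0.3]
[-4.5, -2.8, 0.3]
[-4.6, -2.5, 0.3]
[-4.8, -2.3, 0.3]
```

Request:
{"fn": "send_rows", "kwargs": {
  "steps": [
    [0.05,0.03,0,-0.003,-0.0042,0,1],
    [0.05,0.03,0,-0.0033,-0.004,0,1],
    [0.05,0.03,0,-0.0036,-0.0038,0,1],
    [0.05,0.03,-0.03,-0.0038,-0.0036,0,1],
    [0.05,0.03,-0.03,-0.004,-0.0034,0,1],
    [0.05,0.03,-0.03,-0.0042,-0.0031,0,1],
    [0.05,0.03,-0.03,-0.0044,-0.0029,0,1],
    [0.05,0.03,-0.03,-0.0046,-0.0026,0,1],
    [0.05,0.03,-0.03,-0.0047,-0.0023,0,1],
    [0.05,0.03,-0.03,-0.0049,-0.0021,0,1]
  ]
}}

```text
time: 8.2
ee_pos: [0.4545, -0.0849, 0.1209]
eef_rot: [0.706, 0.709, 0.003, 0.001]
ft_force: [1.1, 0.1, 0.4]
width: 0.0315
```

```bash
python3 arc.py 0.6
```

```text
t 8.2 p [ 0.4545 -0.0849  0.1209] r 0.0874 angle-pointer mod 5.774 F [1.1 0.1 0.4] T [-0.2   0.21  0.  ] w 0.0315
rv [ 0.32 -0.19  0.23] j [-0.44  0.07  0.55  2.05 -0.05  1.03  0.14]
[-4.8, -2.1, 0.3]
[-4.9, -1.8, 0.3]
[-5.0, -1.5, 0.3]
[-5.1, -1.2, 0.3]
[-5.2, -0.9, 0.3]
[-5.2, -0.6, 0.3]
[-5.3, -0.3, 0.3]
[-5.3, 0.0, 0.3]
[-5.3, 0.3, 0.3]
[-5.2, 0.7, 0.3]
```

Request:
{"fn": "send_rows", "kwargs": {
  "steps": [
    [0,0,0,-0.0048,-0.0021,0,1],
    [0,0,0,-0.0049,-0.0018,0,1],
    [0,0,0,-0.005,-0.0015,0,1],
    [0,0,0,-0.0051,-0.0012,0,1],
    [0,0,0,-0.0052,-0.0009,0,1],
    [0,0,0,-0.0052,-0.0006,0,1],
    [0,0,0,-0.0053,-0.0003,0,1],
    [0,0,0,-0.0053,0,0,1],
    [0,0,0,-0.0053,0.0003,0,1],
    [0,0,0,-0.0052,0.0007,0,1]
  ]
}}

```text
time: 9.2
ee_pos: [0.4484, -0.1388, 0.121]
eef_rot: [0.705, 0.709, 0.005, 0.001]
ft_force: [4.9, 2.4, -1.7]
width: 0.0315
```

```bash
python3 arc.py 0.6
```

```text
t 9.2 p [ 0.4484 -0.1388  0.121 ] r 0.0874 angle-pointer mod 0.122 F [ 4.9  2.4 -1.7] T [ 0.15 -0.05  0.02] w 0.0315
rv [ 0.52 -0.29  0.35] j [-0.37  0.09  0.61  2.04 -0.07  1.03  0.28]
[-5.1, 1.1, 0.3]
[-5.1, 1.4, 0.3]
[-5.0, 1.7, 0.3]
[-4.9, 2.0, 0.3]
[-4.7, 2.3, 0.3]
[-4.6, 2.6, 0.3]
[-4.4, 2.9, 0.3]
[-4.2, 3.1, 0.3]
[-4.1, 3.4, 0.3]
[-3.8, 3.6, 0.3]
```

Request:
{"fn": "send_rows", "kwargs": {
  "steps": [
    [0.03,-0.02,0.03,-0.0051,0.0012,0,1],
    [0.03,-0.02,0.03,-0.005,0.0015,0,1],
    [0.03,-0.02,0.03,-0.0049,0.0018,0,1],
    [0.03,-0.02,0.03,-0.0048,0.0021,0,1],
    [0.03,-0.02,0.03,-0.0047,0.0024,0,1],
    [0.03,-0.02,0.03,-0.0045,0.0027,0,1],
    [0.03,-0.02,0.03,-0.0044,0.003,0,1],
    [0.03,-0.02,0.03,-0.0042,0.0032,0,1],
    [0.03,-0.02,0.03,-0.004,0.0034,0,1],
    [0.03,-0.02,0.03,-0.0037,0.0036,0,1]
  ]
}}

```text
time: 10.2
ee_pos: [0.4753, -0.1863, 0.1209]
eef_rot: [0.706, 0.708, 0.002, -0.001]
ft_force: [0.8, 4.4, 1.2]
width: 0.0313
```

```bash
python3 arc.py 0.6
```

```text
t 10.2 p [ 0.4753 -0.1863  0.1209] r 0.0876 angle-pointer mod 0.757 F [0.8 4.4 1.2] T [ 0.6  -0.13  0.02] w 0.0313
rv [ 0.15 -0.23  0.11] j [-0.29  0.2   0.64  1.93 -0.15  1.05  0.42]
[-3.4, 4.0, 0.3]
[-3.2, 4.2, 0.3]
[-2.9, 4.4, 0.3]
[-2.7, 4.5, 0.3]
[-2.4, 4.7, 0.3]
[-2.1, 4.8, 0.3]
[-1.8, 4.9, 0.3]
[-1.5, 5.0, 0.3]
[-1.2, 5.1, 0.3]
[-0.9, 5.2, 0.3]
```

Request:
{"fn": "send_rows", "kwargs": {
  "steps": [
    [0,0,0,-0.0034,0.004,0,1],
    [0,0,0,-0.0032,0.0042,0,1],
    [0,0,0,-0.0029,0.0044,0,1],
    [0,0,0,-0.0027,0.0045,0,1],
    [0,0,0,-0.0024,0.0047,0,1],
    [0,0,0,-0.0021,0.0048,0,1],
    [0,0,0,-0.0018,0.0049,0,1],
    [0,0,0,-0.0015,0.005,0,1],
    [0,0,0,-0.0012,0.0051,0,1],
    [0,0,0,-0.0009,0.0052,0,1]
  ]
}}

```text
time: 11.2
ee_pos: [0.5261, -0.2089, 0.121]
eef_rot: [0.706, 0.708, 0.003, -0.002]
ft_force: [-1.6, 5.9, 4.5]
width: 0.0317
```

```bash
python3 arc.py 0.6
```

```text
t 11.2 p [ 0.5261 -0.2089  0.121 ] r 0.0881 angle-pointer mod 1.401 F [-1.6  5.9  4.5] T [0.88 0.22 0.01] w 0.0317
rv [ 0.06 -0.36  0.18] j [-0.22  0.34  0.63  1.79 -0.23  1.08  0.49]
[-0.3, 5.3, 0.3]
[-0.0, 5.3, 0.3]
[0.3, 5.3, 0.3]
[0.6, 5.2, 0.3]
[0.9, 5.2, 0.3]
[1.2, 5.1, 0.3]
[1.6, 5.0, 0.3]
[1.9, 4.9, 0.3]
[2.1, 4.8, 0.3]
[2.4, 4.7, 0.3]
```

Request:
{"fn": "send_rows", "kwargs": {
  "steps": [
    [0,-0.03,0,0,0.0053,0,1],
    [0,-0.03,0,0.0002,0.0053,0,1],
    [0,-0.03,0,0.0005,0.0053,0,1],
    [0,-0.03,0,0.0008,0.0052,0,1],
    [0,-0.03,0,0.001,0.0052,0,1],
    [0,-0.03,0,0.0013,0.0051,0,1],
    [0,-0.03,0,0.0016,0.005,0,1],
    [0,-0.03,0,0.0019,0.0049,0,1],
    [0,-0.03,0,0.0021,0.0048,0,1],
    [0,-0.03,0,0.0024,0.0046,0,1]
  ]
}}

```text
time: 12.2
ee_pos: [0.5799, -0.1969, 0.121]
eef_rot: [0.706, 0.708, -0.0, -0.001]
ft_force: [-6.0, 3.1, 6.4]
width: 0.0314
```

```bash
python3 arc.py 0.6
```

```text
t 12.2 p [ 0.5799 -0.1969  0.121 ] r 0.0885 angle-pointer mod 2.035 F [-6.   3.1  6.4] T [0.79 0.69 0.01] w 0.0314
rv [-0.1  -0.06  0.1 ] j [-0.22  0.44  0.6   1.66 -0.27  1.12  0.46]
[2.9, 4.4, 0.3]
[3.2, 4.2, 0.3]
[3.4, 4.0, 0.3]
[3.7, 3.8, 0.3]
[3.9, 3.6, 0.3]
[4.1, 3.4, 0.3]
[4.3, 3.1, 0.3]
[4.5, 2.8, 0.3]
[4.6, 2.6, 0.3]
[4.8, 2.3, 0.3]
```

Request:
{"fn": "send_rows", "kwargs": {
  "steps": [
    [0,0,0,0.003,0.0042,0,1],
    [0,0,0,0.0033,0.004,0,1],
    [0,0,0,0.0035,0.0039,-0.0001,1],
    [0,0,0,0.0038,0.0037,-0.0001,1],
    [0,0,0,0.004,0.0035,-0.0001,1],
    [0,0,0,0.0042,0.0033,-0.0001,1],
    [0,0,0,0.0044,0.003,-0.0001,1],
    [0,0,0,0.0046,0.0027,-0.0001,1],
    [0,0,0,0.0047,0.0025,0,1],
    [0,0,0,0.0049,0.0022,0,1]
  ]
}}

```text
time: 13.2
ee_pos: [0.6154, -0.1566, 0.121]
eef_rot: [0.708, 0.707, -0.002, 0.001]
ft_force: [-2.5, -0.7, 2.1]
width: 0.0312
```

```bash
python3 arc.py 0.6
```

```text
t 13.2 p [ 0.6154 -0.1566  0.121 ] r 0.0888 angle-pointer mod 2.651 F [-2.5 -0.7  2.1] T [-0.03  0.22  0.01] w 0.0312
rv [-0.09  0.18 -0.09] j [-0.27  0.49  0.59  1.6  -0.29  1.14  0.38]
[5.0, 1.9, 0.3]
[5.1, 1.6, 0.3]
[5.2, 1.3, 0.3]
[5.2, 1.0, 0.3]
[5.3, 0.7, 0.3]
[5.3, 0.3, 0.3]
[5.3, 0.0, 0.3]
[5.3, -0.3, 0.3]
[5.3, -0.6, 0.3]
[5.2, -0.9, 0.3]
```

Request:
{"fn": "send_rows", "kwargs": {
  "steps": [
    [0,0,0,0.005,0.0018,0,1],
    [0,0,0,0.0051,0.0015,0,1],
    [0,0,0,0.0052,0.0012,0,1],
    [0,0,0,0.0052,0.0009,0,1],
    [0,0,0,0.0053,0.0006,0,1],
    [0,0,0,0.0053,0.0003,0,1],
    [0,0,0,0.0053,0,0,1],
    [0,0,0,0.0053,-0.0003,0,1],
    [0,0,0,0.0053,-0.0006,0,1],
    [0,0,0,0.0052,-0.0009,0,1]
  ]
}}

```text
time: 14.2
ee_pos: [0.6204, -0.1006, 0.121]
eef_rot: [0.708, 0.706, -0.002, 0.001]
ft_force: [-3.3, -2.9, 2.1]
width: 0.0318
```

```bash
sed -i 's/\[.534,/[.5347,/' arc.py; python3 arc.py 0.6
```

```text
t 14.2 p [ 0.6204 -0.1006  0.121 ] r 0.0881 angle-pointer mod 3.297 F [-3.3 -2.9  2.1] T [-0.31  0.33 -0.01] w 0.0318
rv [-0.08  0.25 -0.13] j [-0.35  0.47  0.58  1.62 -0.27  1.13  0.29]
[5.1, -1.4, 0.3]
[5.0, -1.7, 0.3]
[4.9, -2.0, 0.3]
[4.8, -2.3, 0.3]
[4.6, -2.6, 0.3]
[4.4, -2.9, 0.3]
[4.3, -3.1, 0.3]
[4.1, -3.4, 0.3]
[3.9, -3.6, 0.3]
[3.6, -3.8, 0.3]
```

Request:
{"fn": "send_rows", "kwargs": {
  "steps": [
    [0,0.02,0,0.0051,-0.0014,0,1],
    [0,0.02,0,0.005,-0.0017,0,1],
    [0,0.02,0,0.0049,-0.002,0,1],
    [0,0.02,0,0.0048,-0.0023,0,1],
    [0,0.02,0,0.0046,-0.0026,0,1],
    [0,0.02,0,0.0044,-0.0029,0,1],
    [0,0.02,0,0.0043,-0.0031,0,1],
    [0,0.02,0,0.0041,-0.0034,0,1],
    [0,0.02,0,0.0039,-0.0036,0,1],
    [0,0.02,0,0.0036,-0.0038,0,1]
  ]
}}

```text
time: 15.2
ee_pos: [0.5913, -0.0537, 0.121]
eef_rot: [0.708, 0.706, -0.001, 0.001]
ft_force: [-1.3, -5.4, 1.6]
width: 0.0315
```

```bash
python3 arc.py 0.6
```

```text
t 15.2 p [ 0.5913 -0.0537  0.121 ] r 0.0881 angle-pointer mod 3.935 F [-1.3 -5.4  1.6] T [-0.88  0.01  0.04] w 0.0315
rv [-0.05  0.16 -0.21] j [-0.45  0.39  0.57  1.71 -0.23  1.1   0.19]
[3.2, -4.2, 0.3]
[3.0, -4.4, 0.3]
[2.7, -4.5, 0.3]
[2.4, -4.7, 0.3]
[2.2, -4.8, 0.3]
[1.9, -4.9, 0.3]
[1.6, -5.0, 0.3]
[1.3, -5.1, 0.3]
[1.0, -5.2, 0.3]
[0.6, -5.2, 0.3]
```

Request:
{"fn": "send_rows", "kwargs": {
  "steps": [
    [0,0,-0.02,0.0032,-0.0042,0,1],
    [0,0,-0.02,0.0029,-0.0044,0,1],
    [0,0,-0.02,0.0026,-0.0045,0,1],
    [0,0,-0.02,0.0023,-0.0047,0,1],
    [0,0,-0.02,0.0021,-0.0048,0,1],
    [0,0,-0.02,0.0018,-0.0049,0,1],
    [0,0,-0.02,0.0015,-0.005,0,1],
    [0,0,-0.02,0.0012,-0.0051,0,1],
    [0,0,-0.02,0.0009,-0.0052,0,1],
    [0,0,-0.02,0.0005,-0.0052,0,1]
  ]
}}

```text
time: 16.2
ee_pos: [0.5402, -0.0332, 0.121]
eef_rot: [0.707, 0.707, -0.001, 0.002]
ft_force: [2.3, -4.7, -1.0]
width: 0.0313
```

```bash
python3 arc.py 0.6
```

```text
t 16.2 p [ 0.5402 -0.0332  0.121 ] r 0.0881 angle-pointer mod 4.57 F [ 2.3 -4.7 -1. ] T [-0.85 -0.31  0.  ] w 0.0313
rv [0.11 0.23 0.  ] j [-0.53  0.27  0.58  1.85 -0.17  1.06  0.12]
[0.2, -5.3, 0.3]
[-0.2, -5.3, 0.3]
[-0.5, -5.3, 0.3]
[-0.8, -5.2, 0.3]
[-1.1, -5.2, 0.3]
[-1.4, -5.1, 0.3]
[-1.7, -5.0, 0.3]
[-2.0, -4.9, 0.3]
[-2.3, -4.8, 0.3]
[-2.6, -4.6, 0.3]
```

Request:
{"fn": "send_rows", "kwargs": {
  "steps": [
    [0,0,0,0.0001,-0.0053,0,1],
    [0,0,0,-0.0002,-0.0053,0,1],
    [0,0,0,-0.0006,-0.0053,0,1],
    [0,0,0,-0.0009,-0.0052,0,1],
    [0,0,0,-0.0012,-0.0052,0,1],
    [0,0,0,-0.0015,-0.0051,0,1],
    [0,0,0,-0.0018,-0.005,0,1],
    [0,0,0,-0.002,-0.0049,0,1],
    [0,0,0,-0.0023,-0.0048,0,1],
    [0,0,0,-0.0026,-0.0046,0,1]
  ]
}}

```text
time: 17.2
ee_pos: [0.4883, -0.0462, 0.121]
eef_rot: [0.706, 0.708, 0.001, 0.005]
ft_force: [6.4, -5.5, -3.3]
width: 0.0312
```

```bash
python3 arc.py 0.6
```

```text
t 17.2 p [ 0.4883 -0.0462  0.121 ] r 0.0882 angle-pointer mod 5.186 F [ 6.4 -5.5 -3.3] T [-0.98 -0.33  0.01] w 0.0312
rv [0.53 0.36 0.12] j [-0.56  0.14  0.6   1.99 -0.09  1.03  0.08]
[-2.9, -4.4, 0.3]
[-3.2, -4.2, 0.3]
[-3.4, -4.0, 0.3]
[-3.7, -3.8, 0.3]
[-3.9, -3.6, 0.3]
[-4.1, -3.3, 0.3]
[-4.3, -3.1, 0.3]
[-4.5, -2.8, 0.3]
[-4.6, -2.6, 0.3]
[-4.8, -2.3, 0.3]
```

Request:
{"fn": "send_rows", "kwargs": {
  "steps": [
    [0.03,0.03,0,-0.0031,-0.0042,0,1],
    [0.03,0.03,0,-0.0034,-0.004,0,1],
    [0.03,0.03,0,-0.0036,-0.0038,0,1],
    [0.03,0.03,0,-0.0038,-0.0036,0,1],
    [0.03,0.03,0,-0.004,-0.0034,0,1],
    [0.03,0.03,0,-0.0042,-0.0032,0,1],
    [0.03,0.03,0,-0.0044,-0.0029,0,1],
    [0.03,0.03,0,-0.0046,-0.0027,0,1],
    [0.03,0.03,0,-0.0047,-0.0025,0,1],
    [0.03,0.03,0,-0.0048,-0.0022,0,1]
  ]
}}

```text
time: 18.2
ee_pos: [0.4569, -0.0799, 0.121]
eef_rot: [0.702, 0.712, 0.006, 0.003]
ft_force: [5.5, 0.6, -1.4]
width: 0.0314
```

```bash
cat > tubes.py <<'E'
from h import *
import sys
i,d=camera("top");cv2.imwrite(sys.argv[1],i)
V,U=np.mgrid[:480,:640];w=world("top",d,U.ravel(),V.ravel());h=cv2.cvtColor(i,cv2.COLOR_BGR2HSV)
C=np.array([.5326,-.12]);r=np.hypot(*(w[:,:2]-C).T)
m=((abs(w[:,2]-.152)<.005)&(r<.11)&(r>.065)&(h[...,1].ravel()>90)).reshape(480,640).astype(np.uint8)
k,l,s,c=cv2.connectedComponentsWithStats(m)
for j in range(1,k):
    if s[j,4]>30:
        q=w[(l==j).ravel(),:2];cc,rr=cv2.minEnclosingCircle(q.astype(np.float32));v=np.array(cc)-C
        a=np.degrees(np.arctan2(v[1],v[0]));print(np.round(cc,4),round(rr,4),s[j,4],"r",np.hypot(*v).round(4),"mod72",(a-184.6)%72)
E
python3 tubes.py pics/t1.png;python3 arc.py 0.4
```

```text
[ 0.6192 -0.1069] 0.0156 112 r 0.0876 mod72 40.029685803373496
[ 0.5709 -0.1978] 0.0154 109 r 0.0867 mod72 39.61205298341349
[ 0.5475 -0.0334] 0.0156 104 r 0.0879 mod72 39.6229524558031
[ 0.469  -0.1853] 0.0137 47 r 0.0911 mod72 41.1264954372823
t 18.25 p [ 0.4565 -0.0806  0.1209] r 0.0881 angle-pointer mod 5.724 F [ 3.8 -0.3 -0.7] T [-0.24  0.36  0.04] w 0.0315
rv [ 0.64 -0.22  0.75] j [-0.52  0.07  0.63  2.05 -0.05  1.02  0.15]
[-3.1, -1.6, 0.3]
[-3.2, -1.5, 0.3]
[-3.3, -1.3, 0.3]
[-3.3, -1.2, 0.3]
[-3.4, -1.1, 0.3]
[-3.4, -0.9, 0.3]
[-3.4, -0.8, 0.3]
[-3.5, -0.7, 0.3]
[-3.5, -0.5, 0.3]
[-3.5, -0.4, 0.3]
```

View pics/t1.png

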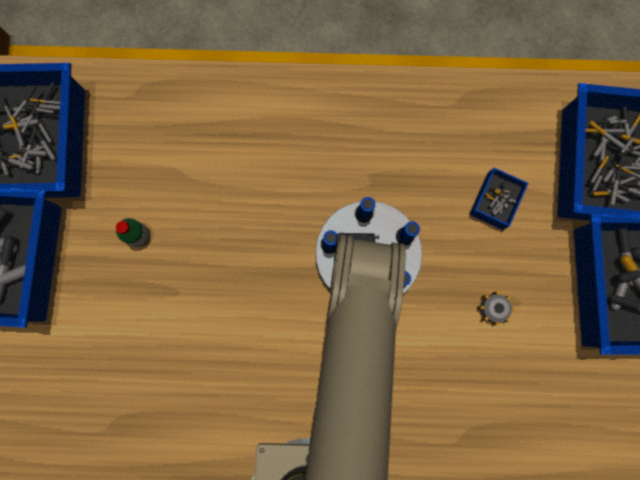

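Request:
{"fn": "send_rows", "kwargs": {
  "steps": [
    [0.03,0,0.04,-0.0031,-0.0016,0,1],
    [0.03,0,0.04,-0.0032,-0.0015,0,1],
    [0.03,0,0.04,-0.0033,-0.0013,0,1],
    [0.03,0,0.04,-0.0033,-0.0012,0,1],
    [0.03,0,0.04,-0.0034,-0.0011,0,1],
    [0.03,0,0.04,-0.0034,-0.0009,0,1],
    [0.03,0,0.04,-0.0034,-0.0008,0,1],
    [0.03,0,0.04,-0.0035,-0.0007,0,1],
    [0.03,0,0.04,-0.003,-0.0005,0,1],
    [0.03,0,0.04,-0.002,-0.0003,0,1]
  ]
}}

```text
time: 19.25
ee_pos: [0.4486, -0.1032, 0.1209]
eef_rot: [0.7, 0.714, 0.007, -0.001]
ft_force: [0.6, 0.8, 2.7]
width: 0.0315
```

```bash
python3 arc.py 0.1
```

```text
t 19.25 p [ 0.4486 -0.1032  0.1209] r 0.088 angle-pointer mod 5.997 F [0.6 0.8 2.7] T [ 0.16  0.69 -0.03] w 0.0315
rv [ 0.49 -0.65  1.07] j [-0.49  0.07  0.65  2.06 -0.06  1.03  0.21]
[-0.9, -0.2, 0.3]
[-0.9, -0.2, 0.3]
[-0.9, -0.2, 0.3]
[-0.9, -0.2, 0.3]
[-0.9, -0.2, 0.3]
[-0.9, -0.2, 0.3]
[-0.9, -0.1, 0.3]
[-0.9, -0.1, 0.3]
[-0.9, -0.1, 0.3]
[-0.9, -0.1, 0.3]
```

Request:
{"fn": "send_rows", "kwargs": {
  "steps": [
    [0.03,-0.03,0.05,-0.003,-0.0006,0,1],
    [0.03,-0.03,0.05,-0.003,-0.0005,0,1],
    [0.03,-0.03,0.05,-0.003,-0.0004,0,1],
    [0.03,-0.03,0.05,-0.003,-0.0002,0,1],
    [0,-0.03,0.05,-0.003,-0.0001,0,1],
    [0,-0.03,0.05,-0.003,0,0,1],
    [0,-0.03,0.05,-0.0025,0,0,1],
    [0,0,0,-0.002,0,0,1],
    [0,0,0,-0.001,0.0001,0,1],
    [0,0,0,-0.001,0,0,1]
  ]
}}

```text
time: 20.25
ee_pos: [0.4471, -0.1298, 0.1209]
eef_rot: [0.703, 0.711, 0.005, -0.001]
ft_force: [0.7, 2.2, 3.4]
width: 0.0313
```

```bash
python3 arc.py 0.05
```

```text
t 20.25 p [ 0.4471 -0.1298  0.1209] r 0.088 angle-pointer mod 0.018 F [0.7 2.2 3.4] T [0.48 0.46 0.03] w 0.0313
rv [ 0.37 -0.47  0.65] j [-0.45  0.08  0.68  2.04 -0.07  1.03  0.27]
[-0.4, 0.0, 0.3]
[-0.4, 0.0, 0.3]
[-0.4, 0.0, 0.3]
[-0.4, 0.0, 0.3]
[-0.4, 0.0, 0.3]
[-0.4, 0.0, 0.3]
[-0.4, 0.0, 0.3]
[-0.4, 0.0, 0.3]
[-0.4, 0.1, 0.3]
[-0.4, 0.1, 0.3]
```

Request:
{"fn": "send_rows", "kwargs": {
  "steps": [
    [0,0,0,0,0,0,1],
    [0,0,0,0,0,0,1],
    [0,0,0,0,0,0,1],
    [0,0,0,0,0,0,1],
    [0,0,0,0,0,0,1],
    [0,0,0,0,0,0,1],
    [0,0,0,0,0,0,1],
    [0,0,0,0,0,0,1],
    [0,0,0,0,0,0,1],
    [0,0,0,0,0,0,1]
  ]
}}

```text
time: 21.25
ee_pos: [0.4472, -0.13, 0.1209]
eef_rot: [0.703, 0.711, 0.005, -0.0]
ft_force: [0.6, 2.4, 3.3]
width: 0.0313
```

```bash
python3 arc.py 0.05|head -2; python3 tubes.py pics/t2.png
python3 - <<'E'
from h import *
i,d=camera('scene');cv2.imwrite('pics/s3.png',i); cv2.imwrite('pics/s3c.png',cv2.resize(i[100:340,120:440],(640,480),interpolation=2))
a=cv2.imread('pics/top0.png').astype(int);b=cv2.imread('pics/t2.png').astype(int)
for n,(x,y) in dict(bin=(498,199),mill=(496,308),bottle=(131,232)).items():
    p=a[y-30:y+30,x-30:x+30].astype(np.uint8);q=b[y-40:y+40,x-40:x+40].astype(np.uint8)
    print(n,cv2.minMaxLoc(cv2.matchTemplate(q,p,5))[1::2])
E
python3 arc.py 0.05|head -2
```

```text
t 21.25 p [ 0.4472 -0.13    0.1209] r 0.088 angle-pointer mod 0.02 F [0.6 2.4 3.3] T [ 0.24  0.59 -0.04] w 0.0313
rv [ 0.37 -0.45  0.66] j [-0.45  0.08  0.68  2.04 -0.07  1.03  0.27]
[ 0.6076 -0.1628] 0.0153 109 r 0.0864 mod72 1.6767294362894916
[ 0.5973 -0.0599] 0.0158 114 r 0.0884 mod72 2.2872228587879135
[ 0.4969 -0.038 ] 0.0157 119 r 0.0895 mod72 0.9459830008498074
bin (0.9972209930419922, (10, 10))
mill (0.9935542345046997, (10, 10))
bottle (0.9962962865829468, (10, 10))
t 21.35 p [ 0.4472 -0.13    0.1209] r 0.088 angle-pointer mod 0.02 F [0.4 1.7 3.1] T [0.25 0.54 0.02] w 0.0314
rv [ 0.37 -0.45  0.65] j [-0.45  0.08  0.68  2.04 -0.07  1.03  0.27]
```

View pics/s3c.png

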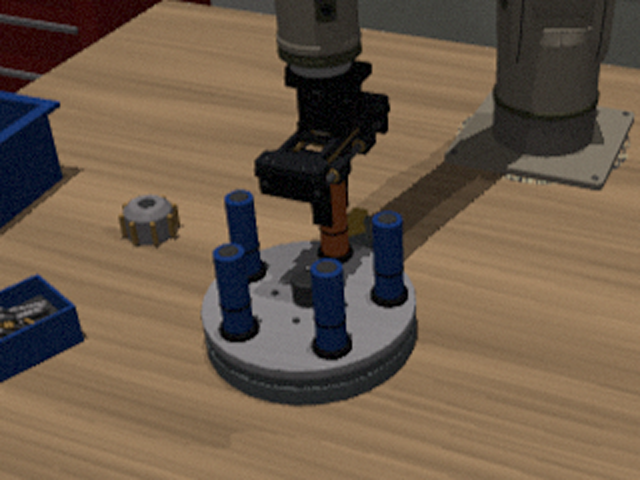

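```bash
python3 -c "
from bench import *
print(close_job());s=read_state();print(s['time'],s['ee_pos'],s['width'])"
```

```text
the job is handed in; nothing more can be done
None
the job is handed in; nothing more can be done
```

I gripped the orange tube at 30 N and turned the carousel counter-clockwise from about -2.86 rad, past the pointer and on through one more full turn. I handed the job in at about 21.4 s with the tube still gripped at the pointer; the hand-in reported no verdict.

- **Angle:** by the arm's pose the tube stood about 0.02 rad past the pointer line. The visible blue tubes in the top camera gave 0.02 to 0.04 rad past it. These roughly agree and are within the 0.09 rad limit. I left the small overshoot uncorrected.
- **Stillness:** over a 1 s hold, with no commanded motion, the tool moved about 0.2 mm.
- **Grip:** the finger opening stayed at 31 to 32 mm on the 32 mm tube throughout. The scene picture shows the orange tube between the fingers, in front of the pointer. I could not measure the finger force directly.
- **Bystanders:** in the top image, the bin, milling cutter and bottle showed no pixel shift from the start.
- **Forces:** the readings I took after each move stayed at or below about 10 N.
- **Disagreement:** the carousel's centre from the top camera was about 2 mm off in x and 1 mm in y compared with what the arm felt while turning. I corrected the arc for this on the way.

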